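# Draw the taller insert's tray out of the cooling dock

## Robot

A 6-joint arm with a two-finger parallel gripper is mounted at the origin on the work surface. World frame = base frame: x ahead of the robot, y to its left, z up, the work surface at z = 0. Lengths are in m, angles in rad, forces in N, time in s.
With the tool pointing down it reaches from about 0.325 to 1 m from the base axis. Payload 5.1 kg.
Tool frame: the origin (TCP) lies midway between the tips of the shut fingers; the grasp point (between the pads) lies 19 mm behind it; z points along the fingers, y is the direction in which the jaws open and shut (so a half turn about z gives the same grasp; the last joint's range is limited). The gripper opens to 85 mm and grips with 20 to 120 N. Pads are 22 mm wide; open, the fingers measure 114 mm over their backs; the gripper's body (76 mm by 85 mm) begins 54 mm behind the grasp point. The pads swing forward as they close: fully open they stand 13 mm farther back than shut.
Start: joints at [1.236, 0.124, 1.65, -0, 1.367, -0.083], TCP at [0.162, 0.629, 0.231] pointing down, gripper open.
Joint ranges: [-2.61, 2.61], [-1.02, 2.33], [0.03, 2.71], [-1.35, 4.49], [0.32, 2.68], [-2.91, 2.91]. Speed limits (rad/s): [2.57, 2.57, 3.14, 3.14, 3.14, 3.14].

## Interface

Orientations are given as [roll, pitch, yaw] about the fixed x, y, z axes, in that order (R = Rz(yaw) Ry(pitch) Rx(roll)).
In Python, from plant import readout, imaging, job_done gives the robot as it stands.
- The arm moves only by the tool jog_arm, never from a script. Its argument "targets" is text: rows parted by semicolons, each of 6 numbers parted by spaces: the shift along the world's x, y, z in m, then the turn, a rotation vector about the world's x, y, z in degrees. In form: dx dy dz ax ay az; .... A call has 1 to 20 rows; each row is the pose to reach, as a shift and turn from the pose measured when the call began; what a row does not reach only later rows make up. A row lasts 1/8 s, in which the tool goes at most 62.5 mm and 10.7 degrees, less where a joint would pass 70% of its speed; a pose out of reach is approached as far as the arm can. A call with a gripper value outside its range is refused whole. "grip" is the finger opening in m, from 0 to 0.0854, set as the call begins (left out, the last holds). The fingers move at their own pace and stop on an object; "force" is the grip in N (left out, the last holds). Time passes only in rows, so rows that repeat a pose let the fingers close. It gives the time, the measured TCP pose, the force and the opening at its end, in the units of the state.
- readout.read_state(): the state, without advancing time (a new reading comes with each control period).
- imaging.read_camera(name): name is "side" or "top"; returns the picture (384x512x3 uint8, blue, green, red); there is no depth.
- imaging.camera_model(name): a dict with "intrinsics" (3x3 intrinsics, pixels), "world_from_camera" (4x4, takes a point from camera to world coordinates). Camera axes: x right, y up, looking along -z (the intrinsics and any distortion apply to the point x, -y, -z); pixel columns grow to the right and rows downward; lengths in m; the calibration is good to about 2 mm. A picture is of the moment at which its call begins. camera_model takes no time and is no camera call.
- job_done(): hands the job in, once; it reports no verdict.
The state is a dict: "t": time; "joint_positions": joint angles; "qd": joint speeds; "effort": joint torques, N m; "tcp_pos": TCP position; "eef_rot": TCP orientation; "contact_force": force on the tool from outside, world axes, zero at the start; "wrist_torque": the same for the moment, N m; "grip_width": finger opening in m.
Only numpy, scipy, OpenCV 4.12 (cv2) and the standard library are available. Lean on these libraries where they do the work, as an engineer would, in place of code of your own. Each camera call takes 0.05 s, during which the arm holds its last target.

## Task

Of the cooling dock's two trays, hook a fingertip behind the front lip of the one that carries the taller metal insert and draw it gently out to its stop, without pinching the lip or pressing on its outer front. Push the other tray fully home against the fan box. Do not touch or lift the two inserts, which must stay standing on their trays, and leave the meter, flask and jar where they are.

Things in the scene. Friction and masses are not known exactly. Their poses are not given: they have to be found in the camera images.
- dock: Fixed dock: dark steel base 350 x 240 x 10 mm (x from -200 to +150 mm), black guide rails along x at y = -110, 0, 110 mm (tops 20 mm above the bench), at the far end a blue fan box 107 mm high, front at x = +95 mm. Origin on the bench surface; x runs along the rails away from the robot, y to the left. Two steel trays lie at y = +55 mm (left) and -55 mm (right).
- left_tray (a joint): Slide of the left tray (seen from the robot, the +y one in the dock's frame), in m: 0 = fully home against the fan box, 0.12 = drawn out to its stop towards the robot (along the dock's -x); starts between 0.03 and 0.06. Friction about 2.5 N plus 6 N per m/s; stays where it is left.
- right_tray (a joint): Slide of the right tray (seen from the robot, the -y one in the dock's frame), in m: 0 = fully home against the fan box, 0.12 = drawn out to its stop towards the robot (along the dock's -x); starts between 0.03 and 0.06. Friction about 2.5 N plus 6 N per m/s; stays where it is left.
- left_lip (a point): Middle of the top edge of the back side of the left tray's lip (45 mm above the bench), moves with the tray, axes as the dock's. Lip: upright steel wall, 86 mm wide, 5 mm thick (towards -x, then a black strip 70 x 20 x 4 mm on its outer front). Behind it (+x) a pocket 62 mm long, open above, floor 28 mm below the lip's top; then a deck 85 mm long with a rim (top 24 mm above the bench) where the insert stands.
- right_lip (a point): Middle of the top edge of the back side of the right tray's lip (45 mm above the bench), moves with the tray, axes as the dock's. Lip: upright steel wall, 86 mm wide, 5 mm thick (towards -x, then a black strip 70 x 20 x 4 mm on its outer front). Behind it (+x) a pocket 62 mm long, open above, floor 28 mm below the lip's top; then a deck 85 mm long with a rim (top 24 mm above the bench) where the insert stands.
- tall_insert: Loose brass cylinder with small drilled holes in the top, diameter 32 mm, 70 mm high, about 0.4 kg, standing on the deck of one of the trays (which one varies; the sign of its y in the dock's frame tells). Origin at the centre of its underside, 17 mm above the bench. At least 60 mm behind the lip's back face at the start. Tips over if the tray is jerked.
- short_insert: Loose brass cylinder of the same kind, diameter 32 mm, 35 mm high, about 0.2 kg, on the other tray. Origin at the centre of its underside.
- meter: Loose grey hand-held meter lying flat, 150 x 70 x 28 mm, left of the dock. Origin at the centre of its underside. Bystander.
- flask: Loose amber glass bottle, diameter 54 mm, 115 mm high, left of the dock. Origin at the centre of its underside. Bystander.
- jar: Loose white jar, diameter 60 mm, 70 mm high, right of the dock. Origin at the centre of its underside. Bystander.
Mind the look-alikes: they are no part of the job. What is shaped like the short_insert but purple is not meant. What is shaped like the tall_insert but purple is not meant.

How it is judged:
By the outcome, as a careful person would: the job done as asked, in the order asked, and still so for the second after the job is handed in, with the robot touching nothing.
It also fails if it takes over 42 s, if anything falls off the work surface, if the arm or the gripper's body presses on something with over 40 N, if the wrist force passes 120 N, or if a joint passes its speed limit or range.

## Working session

There is one attempt and no reset: what is moved stays moved. The work goes in short steps, Python scripts to look and compute and a tool call to move; the robot and the scene stay as the last step left them, time stands still between calls to the robot, and variables do not carry over. Pictures are saved under pics/ and viewed, and the job is handed in when it is done.

Besides the shell and the picture viewer there is one more tool, called after "Emit:" as name(argument=value, ...) on one line, values as JSON. jog_arm: Moves the arm, as the interface text tells. Its arguments: {"type":"object","properties":{"targets":{"type":"string"},"grip":{"type":"number"},"force":{"type":"number"}},"required":["targets"]}

```bash
mkdir -p pics; cat > h.py <<'E'
import numpy as np,cv2
from plant import readout, imaging
def ray(n,u,v):
    m=imaging.camera_model(n);K=np.array(m["intrinsics"]);T=np.array(m["world_from_camera"])
    d=np.linalg.solve(K,[u,v,1.]);d=T[:3,:3]@[d[0],-d[1],-d[2]];return T[:3,3],d
def atz(n,u,v,z):
    o,d=ray(n,u,v);return o+d*(z-o[2])/d[2]
def proj(n,p):
    m=imaging.camera_model(n);K=np.array(m["intrinsics"]);T=np.linalg.inv(m["world_from_camera"])
    q=T[:3,:3]@np.array(p)+T[:3,3];q=K@[q[0],-q[1],-q[2]];return q[:2]/q[2]
E
python3 - <<'E'
from h import *
print(readout.read_state())
for n in("top","side"):
    i=imaging.read_camera(n);cv2.imwrite(f"pics/{n}0_raw.png",i);cv2.imwrite(f"pics/{n}0.png",cv2.resize(i,(800,600),interpolation=2))
    print(imaging.camera_model(n))
E
```

```text
{'t': 0.0, 'joint_positions': array([ 1.23636469e+00,  1.24507124e-01,  1.65168951e+00,  2.05354835e-05,
        1.36747008e+00, -8.26097312e-02]), 'qd': array([-0.00090132,  0.00038946, -0.00085735,  0.00079768, -0.0009443 ,
       -0.0017575 ]), 'effort': array([-1.04960953e-03, -4.23612964e+01, -3.65452266e+01, -1.92088951e-04,
        6.93352995e-03, -5.09922259e-06]), 'tcp_pos': array([0.16178801, 0.62891429, 0.23004253]), 'eef_rot': array([-3.13952732e+00, -1.91178009e-04,  2.88976638e+00]), 'contact_force': array([-0.70345883,  0.41447925,  0.34534039]), 'wrist_torque': array([ 0.03797834,  0.03650966, -0.03124485]), 'grip_width': 0.08524355151916568}
{'intrinsics': array([[488.1537006 ,   0.        , 256.37412928],
       [  0.        , 488.1537006 , 197.81552966],
       [  0.        ,   0.        ,   1.        ]]), 'world_from_camera': array([[ 0.00890834,  0.99157062, -0.12926074,  0.43488758],
       [-0.99991011,  0.01012859,  0.00878591,  0.03166271],
       [ 0.01002108,  0.12917085,  0.99157172,  1.05021221],
       [ 0.        ,  0.        ,  0.        ,  1.        ]])}
{'intrinsics': array([[390.70549172,   0.        , 257.64557304],
       [  0.        , 390.70549172, 182.57312009],
       [  0.        ,   0.        ,   1.        ]]), 'world_from_camera': array([[ 0.74890007,  0.37142283, -0.54881123,  0.0695934 ],
       [-0.66267533,  0.42371136, -0.6175193 , -0.53776125],
       [ 0.00317679,  0.82614391,  0.56345022,  0.57671311],
       [ 0.        ,  0.        ,  0.        ,  1.        ]])}
```

View pics/top0.png

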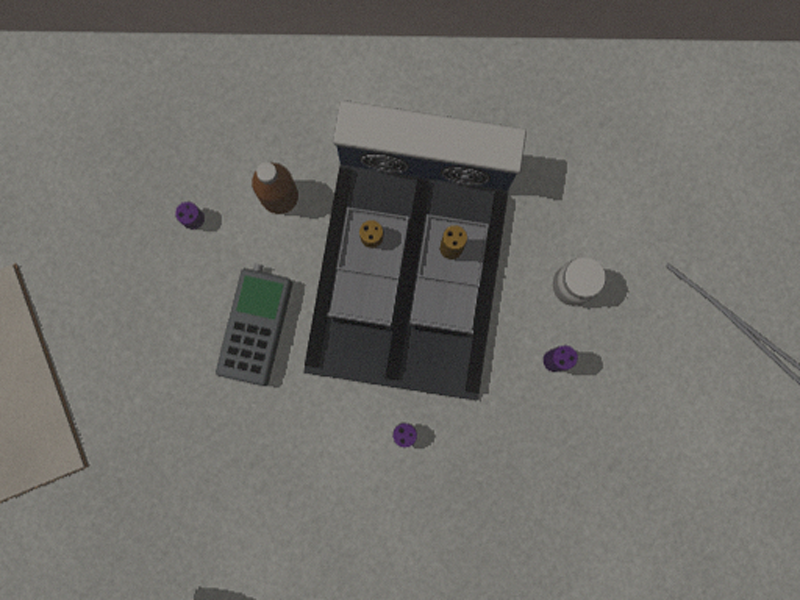

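View pics/side0.png

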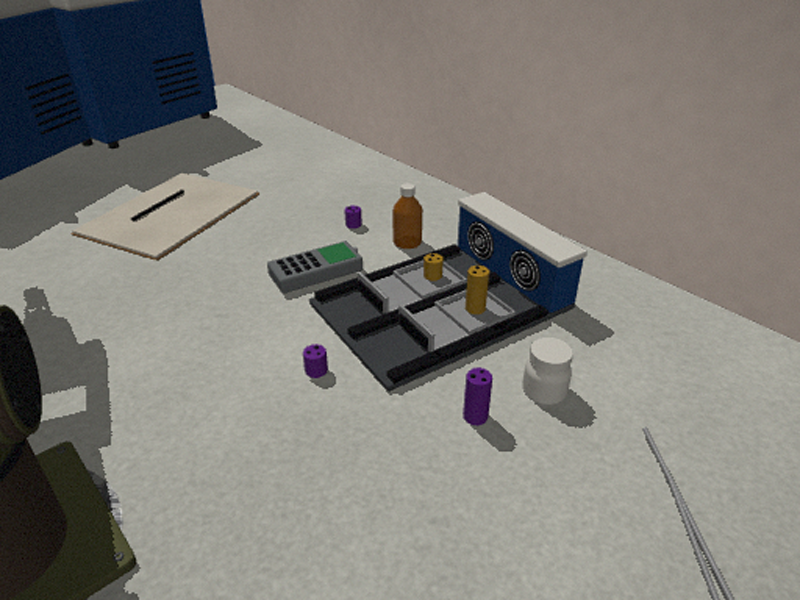

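The brass inserts are at side-view (478,290), tall, on the right tray, and (433,266), short, on the left tray. The purple cylinders at side (353,216), (315,361) and (478,396) are look-alikes. I'll confirm this in enlarged crops.

```bash
python3 - <<'E'
from h import *
i=cv2.imread("pics/top0_raw.png")[60:260,190:345];cv2.imwrite("pics/topc.png",cv2.resize(cv2.convertScaleAbs(i,alpha=1.6),None,fx=3,fy=3,interpolation=2)[:600])
i=cv2.imread("pics/side0_raw.png")[120:250,195:375];cv2.imwrite("pics/sidec.png",cv2.resize(cv2.convertScaleAbs(i,alpha=1.6),None,fx=4.4,fy=4.4,interpolation=2))
E
```

```text
(no output)
```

View pics/topc.png

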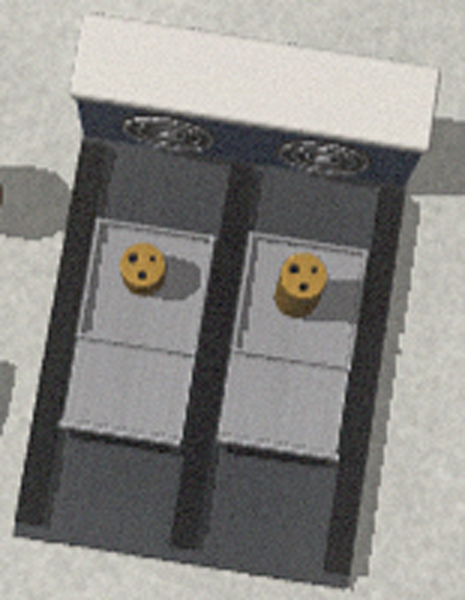

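View pics/sidec.png

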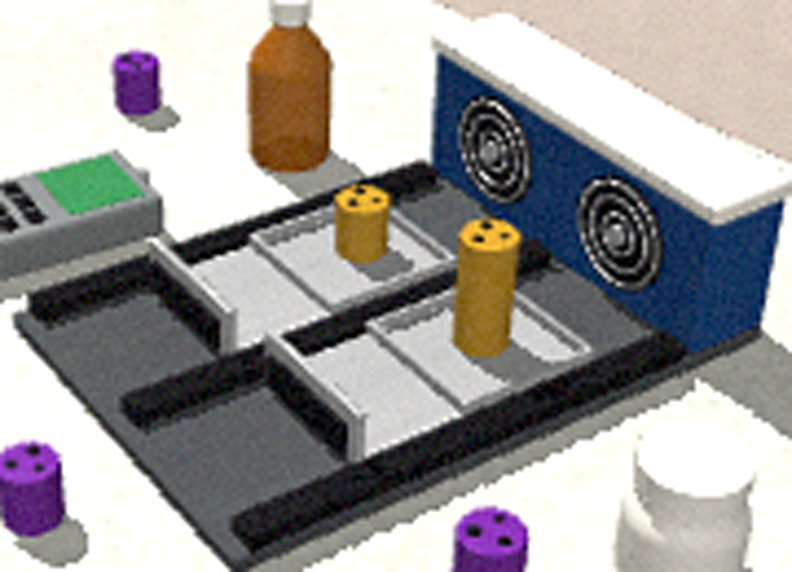

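```bash
python3 - <<'E'
from h import *
def t(u,v,z): return atz("top",190+u/3,60+v/3,z)
def s(u,v,z): return atz("side",195+u/4.4,120+v/4.4,z)
P=lambda n,p:print(n,np.round(p,4))
a,b=t(15,537,.01),t(352,588,.01);P("baseL",a);P("baseR",b)
c,d=t(72,97,.107),t(432,152,.107);P("fanfrontL",c);P("R",d)
print(np.linalg.norm(a-b))
w=b-a; yaw=np.arctan2(w[0],-w[1]);w2=d-c;print("yaw",yaw,np.arctan2(w2[0],-w2[1]))
s1=s(15,320,.01);s2=s(240,572,.01);P("sbaseL",s1);P("sbaseR",s2)
for n,x,y in(("Llip",(60,428),(182,445)),("Rlip",(217,442),(338,460))):
    x,y=t(*x,.045),t(*y,.045);P(n,x);P(n,y);P("mid",(x+y)/2);print(np.linalg.norm(x-y), np.arctan2(*(y-x)[:2]*[1,-1]))
for n,x,y in(("Llip side",(150,242),(235,313)),("Rlip",(270,340),(362,417))):
    x,y=s(*x,.045),s(*y,.045);P(n,x);P(n,y);P("mid",(x+y)/2)
P("tall top",t(303,275,.087));P("tall side",s(490,235,.087));P("short top",t(143,263,.052));P("shortside",s(362,198,.052))
# model
m=(a+b)/2
for yw in(-.15,-.14,-.16):pass
yaw=np.arctan2(w[0],-w[1])
ex=np.array([np.cos(yaw),np.sin(yaw)]);ey=np.array([-ex[1],ex[0]])
o=m[:2]+.2*ex;P("origin",o)
for q in (c,d,t(60,428,.045),t(182,445,.045),t(217,442,.045),t(338,460,.045),t(303,275,.087),t(143,263,.052)):
  print(np.round([(q[:2]-o)@ex,(q[:2]-o)@ey],4))
E
```

```text
baseL [0.481 0.152 0.01 ]
baseR [ 0.4473 -0.0866  0.01  ]
fanfrontL [0.7701 0.1101 0.107 ]
R [ 0.735  -0.1303  0.107 ]
0.24093567818175157
yaw -0.14028659631778442 -0.14468512808394823
sbaseL [0.4816 0.1466 0.01  ]
sbaseR [ 0.4462 -0.0898  0.01  ]
Llip [0.5548 0.1188 0.045 ]
Llip [0.5438 0.0344 0.045 ]
mid [0.5493 0.0766 0.045 ]
0.08508575201937478 -0.1292273801201065
Rlip [0.5462 0.0102 0.045 ]
Rlip [ 0.5345 -0.0734  0.045 ]
mid [ 0.5403 -0.0316  0.045 ]
0.08440592238848152 -0.1385522122437675
Llip side [0.5563 0.1168 0.045 ]
Llip side [0.5477 0.0326 0.045 ]
mid [0.552  0.0747 0.045 ]
Rlip [0.5457 0.0022 0.045 ]
Rlip [ 0.5377 -0.0752  0.045 ]
mid [ 0.5417 -0.0365  0.045 ]
tall top [ 0.655  -0.0458  0.087 ]
tall side [ 0.6559 -0.047   0.087 ]
short top [0.6703 0.0628 0.052 ]
shortside [0.6711 0.0639 0.052 ]
origin [0.6622 0.0047]
[0.0921 0.1194]
[ 0.091  -0.1234]
[-0.1223  0.0979]
[-0.1213  0.0128]
[-0.1156 -0.0107]
[-0.1155 -0.0952]
[-0.     -0.0511]
[-0.0001  0.0587]
```

The right tray carries the tall brass insert. My dock estimate is origin (0.662, 0.005) and yaw -0.141. The base width measures 241 mm against 240 mm given, and the lips are 85 mm against 86 mm. Next I shut the fingers and go above the right tray's pocket.

Emit:
jog_arm(targets="0.06 -0.1 0 0 0 2; 0.1 -0.16 0 0 0 4; 0.14 -0.22 0 0 0 6.3; 0.17 -0.27 0 0 0 6.3; 0.2 -0.32 0 0 0 6.3; 0.23 -0.37 0 0 0 6.3; 0.26 -0.42 0 0 0 6.3; 0.29 -0.47 0 0 0 6.3; 0.32 -0.52 0 0 0 6.3; 0.35 -0.57 0 0 0 6.3; 0.38 -0.62 -0.02 0 0 6.3; 0.4 -0.65 -0.05 0 0 6.3; 0.408 -0.667 -0.08 0 0 6.3; 0.408 -0.667 -0.11 0 0 6.3; 0.408 -0.667 -0.12 0 0 6.3; 0.408 -0.667 -0.12 0 0 6.3", grip=0, force=30)

```text
t: 2.1
tcp_pos: [0.5693, -0.0376, 0.1097]
eef_rot: [-3.14, -0.002, 3.0]
contact_force: [-0.1, 0.2, 0.3]
grip_width: -0.0003
```

```bash
python3 - <<'E'
from h import *
s=readout.read_state();print(s)
i=imaging.read_camera("side");print(proj("side",s["tcp_pos"]));c=i[90:250,195:375];cv2.imwrite("pics/s1.png",cv2.resize(cv2.convertScaleAbs(c,alpha=1.6),None,fx=3.7,fy=3.7,interpolation=2))
i=imaging.read_camera("top");cv2.imwrite("pics/t1.png",cv2.resize(cv2.convertScaleAbs(i[60:260,190:345],alpha=1.6),None,fx=3,fy=3,interpolation=2))
E
```

```text
{'t': 2.1, 'joint_positions': array([-0.15917581,  0.05844562,  1.93407589, -0.00204431,  1.15058507,
       -1.5877965 ]), 'qd': array([ 0.00581628, -0.02698442, -0.02987686, -0.00096995,  0.00249218,
        0.00090514]), 'effort': array([-3.22050098e-01, -3.50142646e+01, -3.26051831e+01, -1.72806677e-02,
       -1.59287819e-02,  2.49803443e-04]), 'tcp_pos': array([ 0.56926915, -0.03762153,  0.10967991]), 'eef_rot': array([-3.13975348e+00, -1.54619314e-03,  3.00025098e+00]), 'contact_force': array([-0.10253095,  0.20154387,  0.29288444]), 'wrist_torque': array([0.01920208, 0.04653162, 0.00472221]), 'grip_width': -0.00026001064028231607}
[276.71088047 177.18537963]
```

View pics/s1.png

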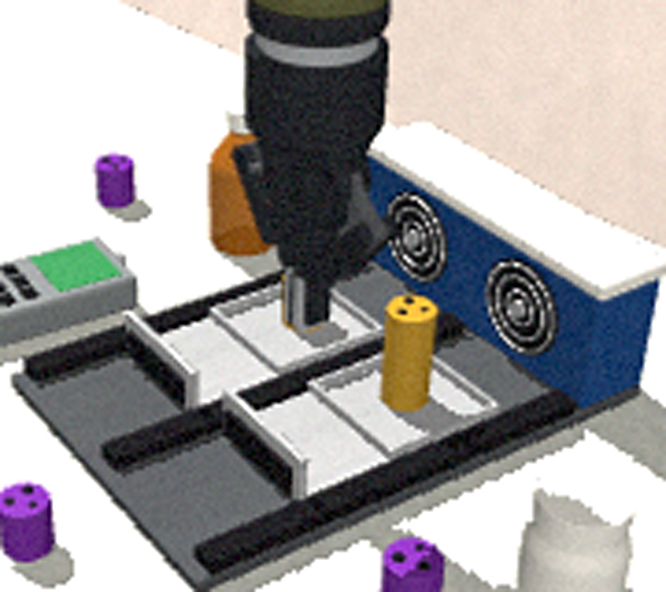

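View pics/t1.png

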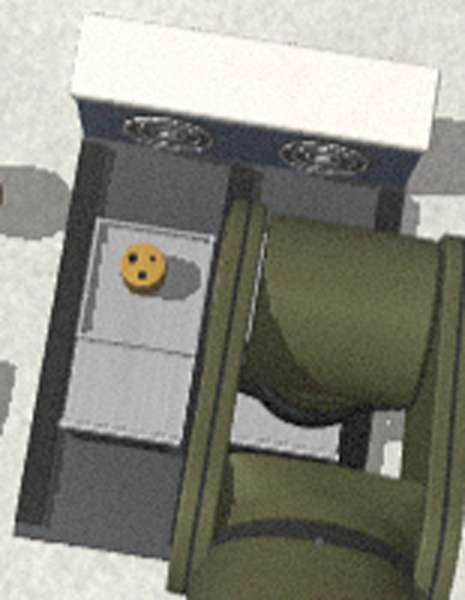

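The shut fingers are above the right pocket, with their tip near side pixel (277,177), behind the lip and clear of the tall insert. Going down into the pocket to z ≈ 0.026.

Emit:
jog_arm(targets="0 0 -0.02 0 0 0; 0 0 -0.04 0 0 0; 0 0 -0.055 0 0 0; 0 0 -0.068 0 0 0; 0 0 -0.077 0 0 0; 0 0 -0.083 0 0 0; 0 0 -0.083 0 0 0; 0 0 -0.083 0 0 0")

```text
t: 3.2
tcp_pos: [0.5711, -0.0378, 0.0294]
eef_rot: [-3.14, 0.003, 3.001]
contact_force: [0.4, -0.4, 0.6]
grip_width: 0.0002
```

```bash
python3 - <<'E'
from h import *
s=readout.read_state();print(s["tcp_pos"],s["contact_force"])
i=imaging.read_camera("side");c=i[90:250,195:375];cv2.imwrite("pics/s2.png",cv2.resize(cv2.convertScaleAbs(c,alpha=1.6),None,fx=3.7,fy=3.7,interpolation=2))
E
```

```text
[ 0.57113582 -0.03775554  0.02936832] [ 0.38404236 -0.42906142  0.63657531]
```

View pics/s2.png

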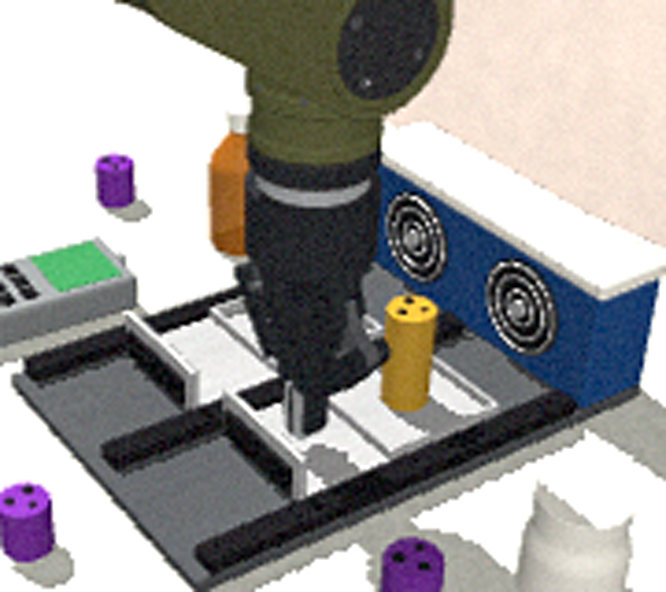

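Fingertips sit in the pocket between the lip and the insert. I start drawing slowly along the dock's -x, going 2 mm lower.

Emit:
jog_arm(targets="-0.005 0.0007 -0.003 0 0 0; -0.010 0.0014 -0.003 0 0 0; -0.013 0.0018 -0.003 0 0 0; -0.016 0.0022 -0.003 0 0 0; -0.018 0.0025 -0.003 0 0 0; -0.020 0.0028 -0.003 0 0 0; -0.022 0.0031 -0.003 0 0 0; -0.024 0.0034 -0.003 0 0 0; -0.026 0.0037 -0.003 0 0 0; -0.028 0.0040 -0.003 0 0 0; -0.031 0.0044 -0.003 0 0 0; -0.034 0.0048 -0.003 0 0 0; -0.037 0.0052 -0.003 0 0 0; -0.040 0.0057 -0.003 0 0 0")

```text
t: 5.0
tcp_pos: [0.5311, -0.0319, 0.0266]
eef_rot: [-3.14, 0.004, 3.001]
contact_force: [2.7, 0.8, 0.2]
grip_width: 0.0001
```

```bash
python3 - <<'E'
from h import *
s=readout.read_state();print(s["t"],s["tcp_pos"],s["contact_force"])
i=imaging.read_camera("side");c=i[90:250,195:375];cv2.imwrite("pics/s3.png",cv2.resize(cv2.convertScaleAbs(c,alpha=1.6),None,fx=3.7,fy=3.7,interpolation=2))
E
```

```text
5.0 [ 0.53110735 -0.03194671  0.0266207 ] [2.69553817 0.75914452 0.19223417]
```

View pics/s3.png

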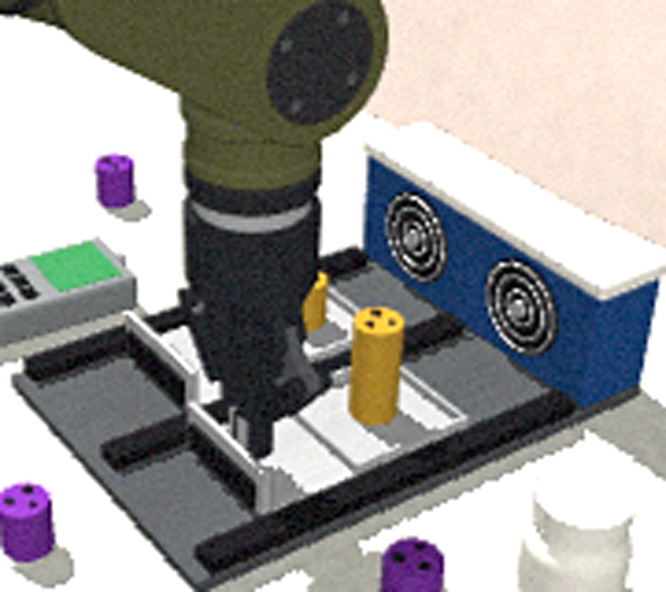

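The tray is sliding with about 2.8 N on the tool, and the tall insert still stands. Continuing.

Emit:
jog_arm(targets="-0.003 0.0004 0 0 0 0; -0.006 0.0008 0 0 0 0; -0.009 0.0013 0 0 0 0; -0.012 0.0017 0 0 0 0; -0.015 0.0021 0 0 0 0; -0.018 0.0025 0 0 0 0; -0.020 0.0028 0 0 0 0; -0.022 0.0031 0 0 0 0; -0.024 0.0034 0 0 0 0; -0.026 0.0037 0 0 0 0")

```text
t: 6.3
tcp_pos: [0.5045, -0.0282, 0.0264]
eef_rot: [-3.14, 0.003, 3.001]
contact_force: [1.7, 0.6, 1.7]
grip_width: -0.0
```

Emit:
jog_arm(targets="-0.002 0.0003 0 0 0 0; -0.004 0.0006 0 0 0 0; -0.006 0.0008 0 0 0 0; -0.008 0.0011 0 0 0 0; -0.010 0.0014 0 0 0 0")

```text
t: 6.92
tcp_pos: [0.4943, -0.0267, 0.0264]
eef_rot: [-3.14, 0.003, 3.001]
contact_force: [2.2, 1.7, 0.5]
grip_width: -0.0001
```

Emit:
jog_arm(targets="-0.002 0.0003 0 0 0 0; -0.004 0.0006 0 0 0 0; -0.006 0.0008 0 0 0 0; -0.008 0.0011 0 0 0 0")

```text
t: 7.42
tcp_pos: [0.4862, -0.0256, 0.0264]
eef_rot: [-3.14, 0.003, 3.001]
contact_force: [2.9, 0.8, 0.4]
grip_width: 0.0001
```

```bash
python3 - <<'E'
from h import *
s=readout.read_state();print(s["t"],s["tcp_pos"],s["contact_force"])
i=imaging.read_camera("side");c=i[90:250,195:375];cv2.imwrite("pics/s4.png",cv2.resize(cv2.convertScaleAbs(c,alpha=1.6),None,fx=3.7,fy=3.7,interpolation=2))
E
```

```text
7.425 [ 0.48617165 -0.025592    0.0264159 ] [2.88000677 0.77053473 0.44808905]
```

View pics/s4.png

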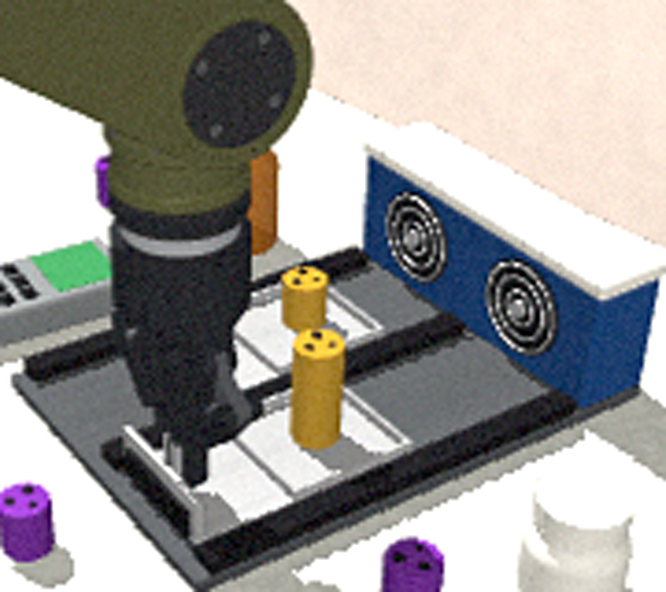

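The lip is near the dock's front edge, the insert stands, and there is no sign of the stop yet. Creeping on.

Emit:
jog_arm(targets="-0.0015 0.0002 0 0 0 0; -0.003 0.0004 0 0 0 0; -0.0045 0.0006 0 0 0 0; -0.006 0.0008 0 0 0 0")

```text
t: 7.98
tcp_pos: [0.4814, -0.025, 0.0265]
eef_rot: [-3.14, 0.007, 3.001]
contact_force: [11.1, 0.5, -8.3]
grip_width: 0.0002
```

Emit:
jog_arm(targets="-0.0015 0.0002 0 0 0 0; -0.003 0.0004 0 0 0 0; -0.0045 0.0006 0 0 0 0; -0.006 0.0008 0 0 0 0")

```text
t: 8.48
tcp_pos: [0.4814, -0.0255, 0.0281]
eef_rot: [-3.139, 0.024, 3.0]
contact_force: [23.3, -2.5, -13.8]
grip_width: -0.0001
```

It is at its stop: the force climbed to 23 N with no further motion. I back off into the pocket and lift out straight.

Emit:
jog_arm(targets="0.004 -0.0006 0 0 0 0; 0.009 -0.0013 0 0.1 0.6 0; 0.014 -0.002 0 0.2 1.35 0; 0.016 -0.002 0.003 0.2 1.35 0; 0.016 -0.002 0.015 0.2 1.35 0; 0.016 -0.002 0.04 0.2 1.35 0; 0.016 -0.002 0.075 0.2 1.35 0; 0.016 -0.002 0.1 0.2 1.35 0; 0.016 -0.002 0.1 0.2 1.35 0")

```text
t: 9.6
tcp_pos: [0.4992, -0.0277, 0.1313]
eef_rot: [-3.139, 0.006, 3.001]
contact_force: [0.4, 0.2, 0.7]
grip_width: 0.0001
```

```bash
python3 - <<'E'
from h import *
s=readout.read_state();print(s["t"],s["tcp_pos"],s["eef_rot"],s["contact_force"])
i=imaging.read_camera("side");c=i[90:250,195:375];cv2.imwrite("pics/s5.png",cv2.resize(cv2.convertScaleAbs(c,alpha=1.6),None,fx=3.7,fy=3.7,interpolation=2))
E
```

```text
9.6 [ 0.49918873 -0.02773335  0.13130644] [-3.13900882  0.00637182  3.00055387] [0.41111109 0.2172623  0.65613046]
```

View pics/s5.png

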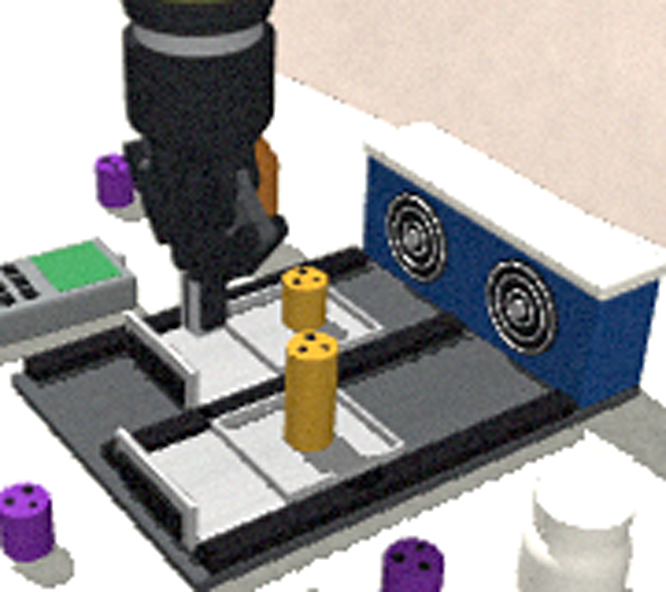

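The right tray is out, the tall insert is standing and the tool is free. Next I go in front of the left tray's lip and descend.

Emit:
jog_arm(targets="0 0.03 0 0 0.4 0; 0.002 0.06 0 0 0.4 0; 0.004 0.09 0 0 0.4 0; 0.006 0.11 -0.01 0 0.4 0; 0.006 0.11 -0.03 0 0.4 0; 0.006 0.11 -0.055 0 0.4 0; 0.006 0.11 -0.08 0 0.4 0; 0.006 0.11 -0.095 0 0.4 0; 0.006 0.11 -0.1 0 0.4 0; 0.006 0.11 -0.1 0 0.4 0")

```text
t: 10.9
tcp_pos: [0.5039, 0.0824, 0.0292]
eef_rot: [-3.138, -0.004, 3.001]
contact_force: [0.7, 0.7, 0.2]
grip_width: 0.0
```

```bash
python3 - <<'E'
from h import *
s=readout.read_state();print(s["t"],s["tcp_pos"],s["eef_rot"],s["contact_force"])
i=imaging.read_camera("side");c=i[90:250,195:375];cv2.imwrite("pics/s6.png",cv2.resize(cv2.convertScaleAbs(c,alpha=1.6),None,fx=3.7,fy=3.7,interpolation=2))
E
```

```text
10.9 [0.5039161  0.08243574 0.02916941] [-3.13803944 -0.00446917  3.00050448] [0.71064443 0.73358207 0.23479911]
```

View pics/s6.png

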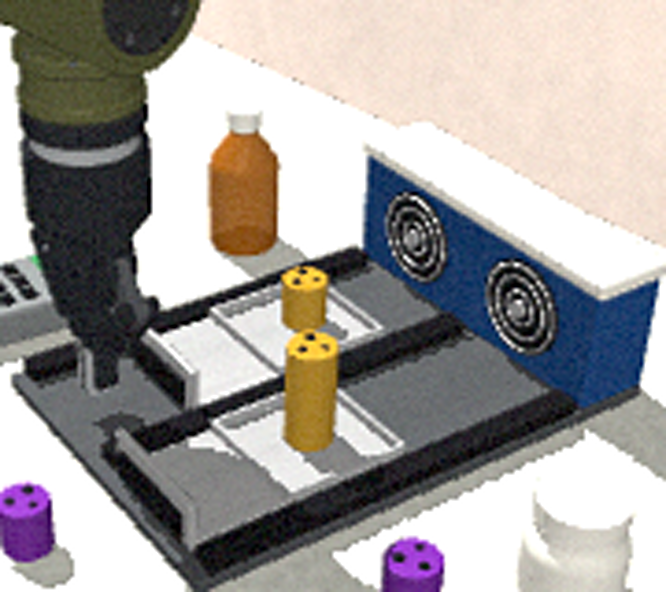

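The fingers are in front of the left lip, between the rails. Pushing gently along the dock's +x.

Emit:
jog_arm(targets="0.006 -0.0008 0 0 0 0; 0.012 -0.0017 0 0 0 0; 0.016 -0.0023 0 0 0 0; 0.019 -0.0027 0 0 0 0; 0.021 -0.003 0 0 0 0; 0.023 -0.0033 0 0 0 0; 0.025 -0.0035 0 0 0 0; 0.027 -0.0038 0 0 0 0; 0.029 -0.0041 0 0 0 0; 0.032 -0.0045 0 0 0 0; 0.035 -0.005 0 0 0 0; 0.038 -0.0054 0 0 0 0; 0.041 -0.0058 0 0 0 0; 0.044 -0.0062 0 0 0 0; 0.047 -0.0067 0 0 0 0; 0.05 -0.0071 0 0 0 0")

```text
t: 12.95
tcp_pos: [0.5545, 0.0752, 0.0297]
eef_rot: [-3.138, -0.004, 3.0]
contact_force: [-3.9, 0.5, 0.2]
grip_width: 0.0002
```

Emit:
jog_arm(targets="0.003 -0.0004 0 0 0 0; 0.006 -0.0008 0 0 0 0; 0.009 -0.0013 0 0 0 0; 0.012 -0.0017 0 0 0 0; 0.015 -0.0021 0 0 0 0; 0.017 -0.0024 0 0 0 0; 0.019 -0.0027 0 0 0 0")

```text
t: 13.82
tcp_pos: [0.5736, 0.0725, 0.0297]
eef_rot: [-3.138, -0.004, 3.0]
contact_force: [-3.0, -0.9, 1.2]
grip_width: 0.0003
```

Emit:
jog_arm(targets="0.0015 -0.0002 0 0 0 0; 0.003 -0.0004 0 0 0 0; 0.0045 -0.0006 0 0 0 0; 0.006 -0.0008 0 0 0 0")

```text
t: 14.32
tcp_pos: [0.5797, 0.0716, 0.0297]
eef_rot: [-3.138, -0.004, 3.001]
contact_force: [-2.9, -1.3, 0.6]
grip_width: 0.0002
```

```bash
python3 - <<'E'
from h import *
s=readout.read_state();print(s["t"],s["tcp_pos"],s["eef_rot"],s["contact_force"])
i=imaging.read_camera("side");c=i[90:250,195:375];cv2.imwrite("pics/s7.png",cv2.resize(cv2.convertScaleAbs(c,alpha=1.6),None,fx=3.7,fy=3.7,interpolation=2))
E
```

```text
14.325 [0.57966756 0.07163082 0.02965432] [-3.13787639 -0.00364301  3.00053655] [-2.86577095 -1.32605287  0.62978706]
```

View pics/s7.png

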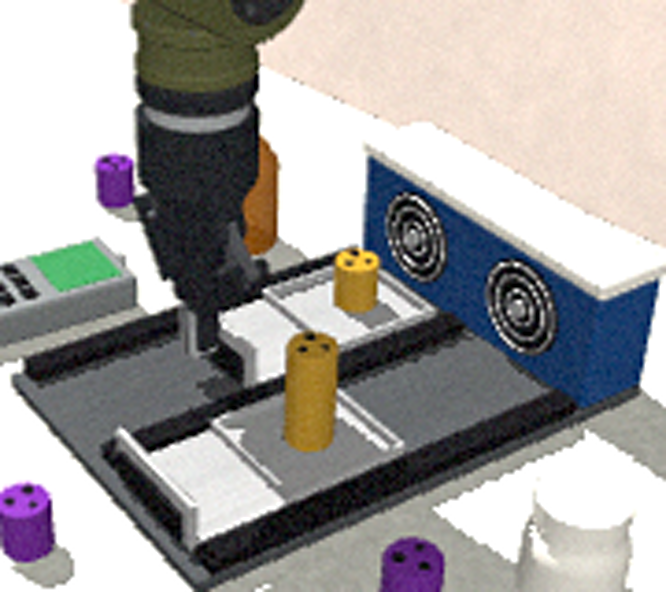

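The left tray is moving at about 3 N but isn't home yet. Both inserts stand. Creeping until the force rises.

Emit:
jog_arm(targets="0.0015 -0.0002 0 0 0 0; 0.003 -0.0004 0 0 0 0; 0.0045 -0.0006 0 0 0 0; 0.006 -0.0008 0 0 0 0")

```text
t: 14.88
tcp_pos: [0.5859, 0.0708, 0.0296]
eef_rot: [-3.138, -0.004, 3.0]
contact_force: [-4.7, -1.5, 0.3]
grip_width: -0.0003
```

Emit:
jog_arm(targets="0.0015 -0.0002 0 0 0 0; 0.003 -0.0004 0 0 0 0; 0.0045 -0.0006 0 0 0 0")

```text
t: 15.25
tcp_pos: [0.5861, 0.0708, 0.0293]
eef_rot: [-3.137, -0.016, 3.0]
contact_force: [-20.2, 0.3, 14.5]
grip_width: 0.0002
```

It stopped at dock x ≈ -0.085, where -0.086 was predicted for fully home, with the force rising to 20 N. Backing off, lifting away and checking.

Emit:
jog_arm(targets="-0.005 0.0007 0 0 0 0; -0.012 0.0017 0 0 -0.3 0; -0.022 0.003 0 0 -0.8 0; -0.032 0.0045 0.005 0 -0.8 0; -0.04 0.0055 0.03 0 -0.8 0; -0.045 0.006 0.07 0 -0.8 0; -0.06 0.01 0.12 0 -0.8 0; -0.09 0.03 0.17 0 -0.8 0; -0.12 0.06 0.19 0 -0.8 0; -0.15 0.1 0.2 0 -0.8 0; -0.18 0.15 0.2 0 -0.8 0; -0.2 0.19 0.2 0 -0.8 0; -0.22 0.24 0.2 0 -0.8 0; -0.24 0.29 0.2 0 -0.8 0; -0.26 0.33 0.2 0 -0.8 0; -0.27 0.36 0.2 0 -0.8 0; -0.27 0.36 0.2 0 -0.8 0")

```text
t: 17.38
tcp_pos: [0.315, 0.432, 0.2295]
eef_rot: [-3.139, -0.002, 3.004]
contact_force: [0.4, 0.0, -0.4]
grip_width: 0.0001
```

```bash
python3 - <<'E'
from h import *
s=readout.read_state();print(s["t"],s["tcp_pos"],s["contact_force"])
for n in("top","side"):
    i=imaging.read_camera(n);cv2.imwrite(f"pics/{n}9.png",cv2.resize(i,(800,600),interpolation=2))
    if n=="top":cv2.imwrite("pics/t9c.png",cv2.resize(cv2.convertScaleAbs(i[60:260,190:345],alpha=1.6),None,fx=3,fy=3,interpolation=2))
E
```

```text
17.375 [0.31496957 0.43195771 0.22947958] [ 0.38952715  0.03115247 -0.36864661]
```

View pics/t9c.png

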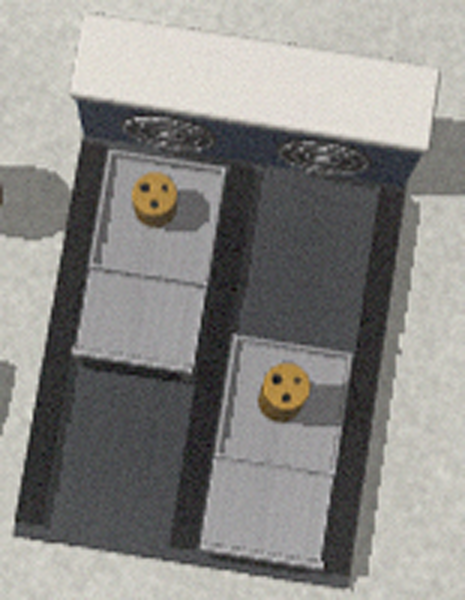

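View pics/side9.png

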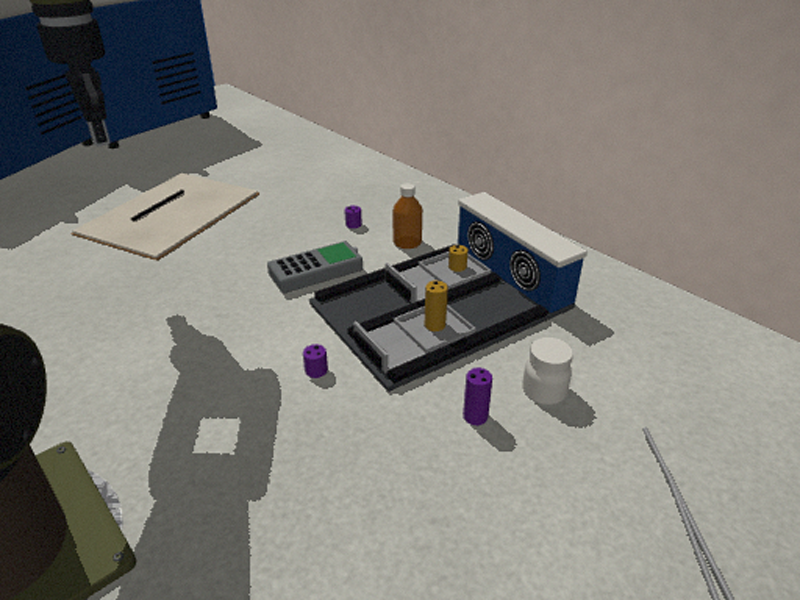

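View pics/top9.png

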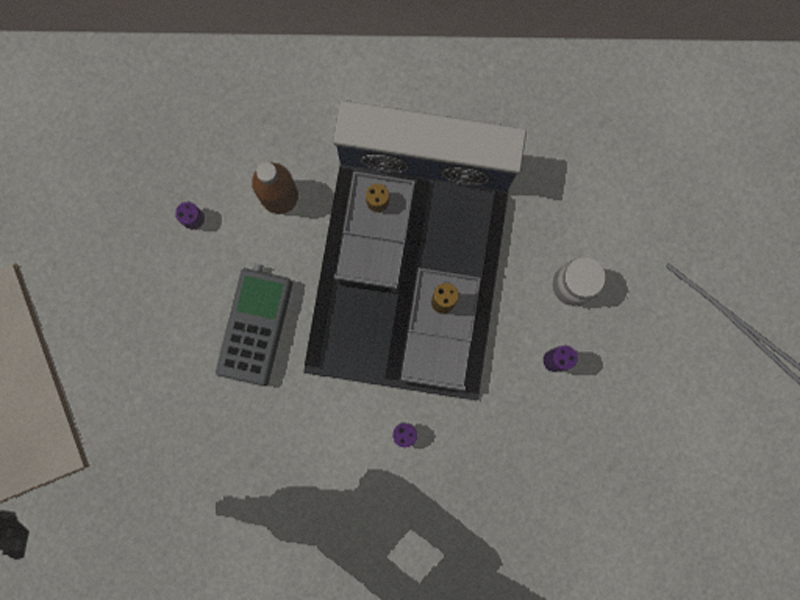

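The left tray is back at the fan box and the right one is out at the front. Both brass inserts stand, and the meter, flask and jar are at their original pixels. A last check on the 120 mm difference between the lips, then handing in.

```bash
python3 - <<'E'
from h import *
from plant import job_done
t=lambda u,v:atz("top",190+u/3,60+v/3,.045)[:2]
ex=np.array([.990,-.1405]);l=(t(72,354)+t(193,372))/2;r=(t(202,548)+t(323,566))/2
print((l-r)@ex)
if abs((l-r)@ex-.12)<.004: print(job_done())
E
```

```text
0.11933230520485917
the job is handed in; nothing more can be done
None
```

The job is done and handed in at about 17.5 s, well inside the 42 s limit. The tall brass insert stood on the right tray.

- **Right tray:** I lowered the shut fingertips into the pocket behind its lip and drew it out slowly. It moved at about 3 N. At the stop it held still while the force rose to about 23 N.
- **Left tray:** I then pushed it on its outer front until it met the fan box. The force rose to about 20 N with no more motion, about 1 mm from where I predicted.

The last pictures show both inserts upright on their trays. The meter, flask, jar and purple look-alikes are where they were at the start. The two lips are 119.3 mm apart along the rails against 120 mm expected, and the arm is clear with no contact force. No check failed or disagreed.

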